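Try bisque totem sleeves on the pole gauge and sort them

TASK

The two bisque clay sleeves on the kiln shelf are for a garden totem pole; one at a time, try each on the leaning gauge pin, sliding it on gently as far as it will go and holding it there a moment. Stand a sleeve that slides right down to the flange upright on the ware board, stand one that stops at the pin's tip upright in the reject crate, and put the first away before you try the second. The bisque is brittle, so do not force it or drop it, and leave everything else where it is.

Things in the scene. Friction and masses are not known exactly. Their poses are not given: they have to be found in the camera images.
- sleeve_a: First sleeve: plain tube of buff bisque clay, 95 mm long, 46 mm outside, both ends alike, 0.13 to 0.27 kg, standing upright on the kiln shelf. Its bore is either 30 mm (goes over the pin) or 21 mm (too tight); which must be found by trial. Origin at the centre of its lower end, z along its axis.
- sleeve_b: Second sleeve: the same form, size, origin and axes as sleeve_a; its bore is to be found by trial.
- pin: The gauge: a fixed steel pin, 25 mm thick, 85 mm long, standing on a round steel flange 64 mm across and leaning 35 degrees from vertical, roughly towards the robot. Origin on its axis at the flange's upper face, where a sleeve that fits comes to rest; z runs along the pin to its tip at 85 mm. Its last 12 mm taper to 12 mm, so a tight sleeve stops with its lower end about 77 mm from the flange.
- stand: The fixed timber jig that carries the pin: base 160 mm (x) by 120 mm (y), with a sloping plywood plate, 110 x 110 mm, whose highest edge (+x side) is 105 mm above the table. The pin leans towards its -x; the flange's upper face is centred about 80 mm above the table. Origin at the centre of its underside.
- ware_board: Fixed plywood ware board, 320 mm (its x) by 120 mm (its y), 18 mm thick, lying on the table at the left or right of the kiln shelf; one tumbler already stands on it. Origin at the centre of its underside; its top is at z = 18 mm.
- crate: Fixed shallow slatted wooden reject crate, open on top, outside 240 mm (x) by 180 mm (y) by 50 mm high, walls and floor 6 mm thick, on the other side of the kiln shelf from the ware board; one tumbler already stands in it. Origin at the centre of its underside; its inner floor is at z = 6 mm.
- kiln_shelf: Fixed cream kiln shelf (flat slab) on the table, 170 mm (x) by 370 mm (y), 15 mm thick; the two sleeves, a finial, a kiln post and a jar stand on it in mixed order, close together. Origin at the centre of its underside.
- finial: Bystander: the totem's top piece, a solid knob of the same clay, 46 mm across at the foot, 56 mm at a bulge 50 mm up, narrowing to a rounded point at 86 mm, standing on the kiln shelf. Origin at the centre of its underside.
- kiln_post: Bystander: square cream kiln post, 40 x 40 x 90 mm high, standing on the kiln shelf. Origin at the centre of its underside.
- jar: Bystander: capped round jar, 52 mm across, 88 mm high, standing on the kiln shelf. Origin at the centre of its underside.
- tumbler: Bystander: bisque tumbler standing on the ware board, 62 mm across the rim, 54 mm at the foot, 75 mm high. Origin at the centre of its underside.
- reject_tumbler: Bystander: bisque tumbler of the same size standing in the crate. Origin at the centre of its underside.
- steel_bowl: Bystander: small steel bowl, 90 mm across, 40 mm high, on the table to the left of the stand. Origin at the centre of its underside.
- loop_tool: Bystander: double-ended loop tool lying on the table to the right of the stand, 228 mm long, 16 mm thick, along its x. Origin at its middle on the table.
Not all that is in view belongs to the job. Leave any turquoise look-alike of the sleeve_b alone. Leave any green look-alike of the sleeve_a alone.

How it is judged:
On the way, in this order (a step that is already met when the one before it is completed fails the run):
1. a sleeve is tried on the pin as far as it will go (((z of sleeve_b in the frame of pin between -0.01 and 0.008 m and x of sleeve_b in the frame of pin between -0.009 and 0.009 m and y of sleeve_b in the frame of pin between -0.009 and 0.009 m and angle between the z axis of sleeve_b and the z axis of pin, either way round below 0.15 rad) or (z of sleeve_a in the frame of pin between 0.065 and 0.084 m and x of sleeve_a in the frame of pin between -0.009 and 0.009 m and y of sleeve_a in the frame of pin between -0.009 and 0.009 m and angle between the z axis of sleeve_a and the z axis of pin, either way round below 0.15 rad and contact force between sleeve_a and pin above 0.3 N))), for 0.2 s.
2. one sleeve stands in its right place and another is tried on the pin ((((x of sleeve_b in the frame of ware_board between -0.15 and 0.15 m and y of sleeve_b in the frame of ware_board between -0.05 and 0.05 m and z of sleeve_b in the frame of ware_board between 0.012 and 0.024 m and angle between sleeve_b's own z axis and vertical below 0.12 rad) and (z of sleeve_a in the frame of pin between 0.065 and 0.084 m and x of sleeve_a in the frame of pin between -0.009 and 0.009 m and y of sleeve_a in the frame of pin between -0.009 and 0.009 m and angle between the z axis of sleeve_a and the z axis of pin, either way round below 0.15 rad and contact force between sleeve_a and pin above 0.3 N)) or ((x of sleeve_a in the frame of crate between -0.1 and 0.1 m and y of sleeve_a in the frame of crate between -0.07 and 0.07 m and z of sleeve_a in the frame of crate between 0 and 0.012 m and angle between sleeve_a's own z axis and vertical below 0.12 rad) and (z of sleeve_b in the frame of pin between -0.01 and 0.008 m and x of sleeve_b in the frame of pin between -0.009 and 0.009 m and y of sleeve_b in the frame of pin between -0.009 and 0.009 m and angle between the z axis of sleeve_b and the z axis of pin, either way round below 0.15 rad)))), for 0.2 s.
At the end, for the whole second after the job is handed in: The wide-bored sleeve stands upright (within 0.12 rad) on the ware board (axis within 150 mm of its centre lengthwise and 50 mm across), the tight one stands upright (within 0.12 rad) on the floor of the reject crate, both at rest and released (x of sleeve_b in the frame of ware_board between -0.15 and 0.15 m and y of sleeve_b in the frame of ware_board between -0.05 and 0.05 m and z of sleeve_b in the frame of ware_board between 0.012 and 0.024 m and angle between each of sleeve_b, sleeve_a's own z axis and vertical below 0.12 rad and x of sleeve_a in the frame of crate between -0.1 and 0.1 m and y of sleeve_a in the frame of crate between -0.07 and 0.07 m and z of sleeve_a in the frame of crate between 0 and 0.012 m and linear speed of each of sleeve_b, sleeve_a below 0.02 m/s and contact force between each of sleeve_b, sleeve_a and the fingers below 0.05 N); the robot touches nothing.
It fails at once if a sleeve is pressed or knocked on the gauge pin with more than 100 N (contact force between any of sleeve_b, sleeve_a and pin above 100 N).
It fails at once if a sleeve is dropped or thrown (moves faster than 0.4 m/s while not held) ((linear speed of sleeve_b above 0.4 m/s and contact force between sleeve_b and the fingers below 0.05 N) or (linear speed of sleeve_a above 0.4 m/s and contact force between sleeve_a and the fingers below 0.05 N)).
It fails at once if another thing is knocked over or shifted by more than 20 mm (distance of any of finial, kiln_post, jar, tumbler, reject_tumbler, steel_bowl, loop_tool from where it was at the start of the episode above 0.02 m or angle between any of finial, kiln_post, jar, tumbler, reject_tumbler, steel_bowl's own z axis and vertical above 0.3 rad).
It also fails if it takes over 59 s, if anything falls off the work surface, if the arm or the gripper's body presses on something with over 40 N, if the wrist force passes 120 N, or if a joint passes its speed limit or range.

ROBOT

A 7-joint arm with a two-finger parallel gripper is mounted at the origin on the work surface. World frame = base frame: x ahead of the robot, y to its left, z up, the work surface at z = 0. Lengths are in m, angles in rad, forces in N, time in s.
With the tool pointing down it reaches from about 0.425 to 0.875 m from the base axis. Payload 4.7 kg.
Tool frame: the origin (TCP) lies midway between the tips of the shut fingers; the grasp point (between the pads) lies 19 mm behind it; z points along the fingers, y is the line along which they close (so a half turn about z gives the same grasp; the last joint's range is limited). The gripper opens to 87 mm and grips with 3 to 60 N. Pads are 19 mm wide; open, the fingers measure 117 mm over their backs; the gripper's body (75 mm by 190 mm) begins 51 mm behind the grasp point.
Start: joints at [-1.198, 0.321, -0.07, 1.45, 0.023, 1.371, -0.057], TCP at [0.228, 0.609, 0.223] pointing down, gripper open.
Joint ranges: [-2.86, 2.86], [-0.3, 2.09], [-1.38, 1.24], [0.06, 2.45], [-1.56, 4.7], [0.09, 2.05], [-2.69, 2.69]. Speed limits (rad/s): [2.57, 2.57, 3.14, 3.14, 3.14, 3.14, 3.14].

INTERFACE

Orientations are given as a rotation vector (axis times angle).
In Python, from bench import ctrl, get_image, calibration gives the robot as it stands.
- The arm moves only by the tool apply_moves, never from a script. Its arguments are lists of equal length, an entry for each row: "dp": the shift along the tool's x, y, z in m, a list of three; "twist": the turn, a rotation vector about the tool's x, y, z in rad, a list of three; "fingers": the closure, from 0 (fully open) to 1 (shut). In form: {"dp": [[dx, dy, dz], ...], "twist": [[ax, ay, az], ...], "fingers": [fingers, ...]}. A call has 1 to 10 rows; each row shifts and turns the commanded pose from where the row before left it, along the tool's axes as they then stand; what a row does not reach is not made up. A row lasts 1/10 s, in which the tool goes at most 50 mm and 8.59 degrees, less where a joint would pass 70% of its speed; a pose out of reach is approached as far as the arm can. A call is refused whole if a number of a shift passes 0.05 or a number of a turn 0.15, either way. A call with a gripper value outside its range is refused whole. The fingers move at their own pace and stop on an object; "newtons" is the grip in N (left out, the last holds). Time passes only in rows, so rows that do not move let the fingers close. It gives the time, the measured TCP pose, the force, the opening and the grip force at its end, in the units of the state.
- ctrl.get_state(): the state, without advancing time (a new reading comes with each control period).
- get_image(name): name is "scene" or "top" or "wrist"; returns the picture (480x640x3 uint8, red, green, blue); there is no depth.
- calibration(name): a dict with "fx", "fy", "cx", "cy" (pixels), "eye" and "attitude" of the camera in the world; the wrist camera has in their place "hand_eye" (4x4, takes a point from camera to tool coordinates, whose origin is the TCP and whose axes are the flange's). Camera axes: x right, y up, looking along -z (the intrinsics and any distortion apply to the point x, -y, -z); pixel columns grow to the right and rows downward; lengths in m; the calibration is good to about 2 mm. A picture is of the moment at which its call begins: read the wrist's pose just before it. calibration takes no time and is no camera call.
- ctrl.close_job(): hands the job in; it is judged then, once.
The state is a dict: "time": time; "joint_positions": joint angles; "qd": joint speeds; "joint_torque": joint torques, N m; "position": TCP position; "tool_rot": TCP orientation; "ft_force": force on the tool from outside, world axes, zero at the start; "torque": the same for the moment, N m; "grip_width": opening from 0.0 (shut) to 1.0 (fully open); "grip_force": force on a finger pad.
Only numpy, scipy, OpenCV 4.12 (cv2) and the standard library are available. Lean on these libraries where they do the work, as an engineer would, in place of code of your own. Each camera call takes 0.05 s, during which the arm holds its last target. There are 200 camera calls.

## Working session

There is one attempt and no reset: what is moved stays moved. The work goes in short steps, Python scripts to look and compute and a tool call to move; the robot and the scene stay as the last step left them, time stands still between calls to the robot, and variables do not carry over. Pictures are saved under pics/ and viewed, at most 10 in all, crops included, and the job is handed in when it is done.

Besides the shell and the picture viewer there is one more tool, called as name(argument=value, ...), one argument or row to a line, values as JSON. apply_moves: Moves the arm, as the interface text tells. Its arguments: {"type":"object","properties":{"dp":{"type":"array"},"twist":{"type":"array"},"fingers":{"type":"array"},"newtons":{"type":"number"}},"required":["dp","twist","fingers"]}

```bash
mkdir -p pics; ls; python3 - <<'E'
from bench import ctrl,get_image,calibration
import cv2,numpy as np
np.set_printoptions(precision=4,suppress=True)
for n in("scene","top","wrist"):
    print(n,calibration(n))
    cv2.imwrite(f"pics/{n}0.png",get_image(n)[:,:,::-1])
print(ctrl.get_state())
E
```

```text
pics
scene {'fx': 438.5938210189719, 'fy': 438.5938210189719, 'cx': 318.43140542147813, 'cy': 234.32775699867668, 'eye': array([1.2228, 0.101 , 0.7307]), 'attitude': array([0.6318, 0.6888, 1.5908])}
top {'fx': 520.6049261339085, 'fy': 520.6049261339085, 'cx': 322.9980285962077, 'cy': 239.34835859242554, 'eye': array([ 0.3646, -0.0007,  1.3106]), 'attitude': array([ 0.1111, -0.0926, -1.5458])}
wrist {'fx': 346.2385478528907, 'fy': 346.2385478528907, 'cx': 323.06978775772984, 'cy': 238.28019958705428, 'hand_eye': array([[-0.0012,  0.9545,  0.2981,  0.0834],
       [ 1.    ,  0.0013, -0.0001,  0.0003],
       [-0.0004,  0.2981, -0.9545, -0.1615],
       [ 0.    ,  0.    ,  0.    ,  1.    ]])}
{'time': 0.15, 'joint_positions': array([-1.1979,  0.3217, -0.0701,  1.4514,  0.0226,  1.3708, -0.0569]), 'qd': array([-0.0011, -0.0041,  0.0007, -0.005 ,  0.0011, -0.0017,  0.0013]), 'joint_torque': array([ -0.0005, -49.1795,  -0.4049, -31.2882,  -0.064 ,   0.0404,
         0.0001]), 'position': array([0.2282, 0.6082, 0.2217]), 'tool_rot': array([-0.5606, -3.091 ,  0.0023]), 'ft_force': array([-0.0983, -0.4768,  0.5477]), 'torque': array([ 0.0007,  0.0213, -0.0057]), 'grip_force': 0.0, 'grip_width': 1.0021072038841028}
```

View pics/scene0.png

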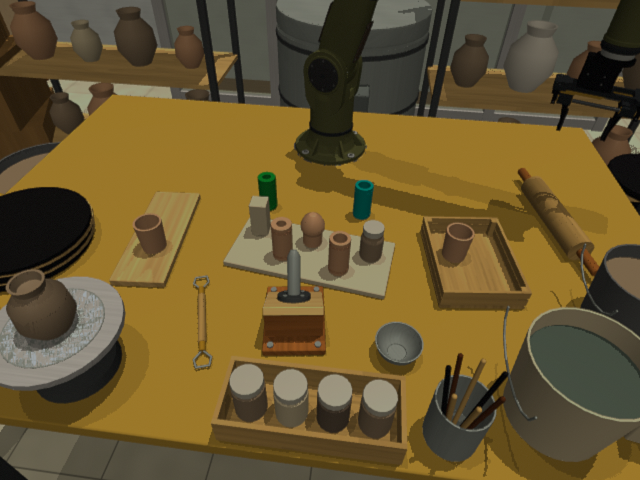

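View pics/top0.png

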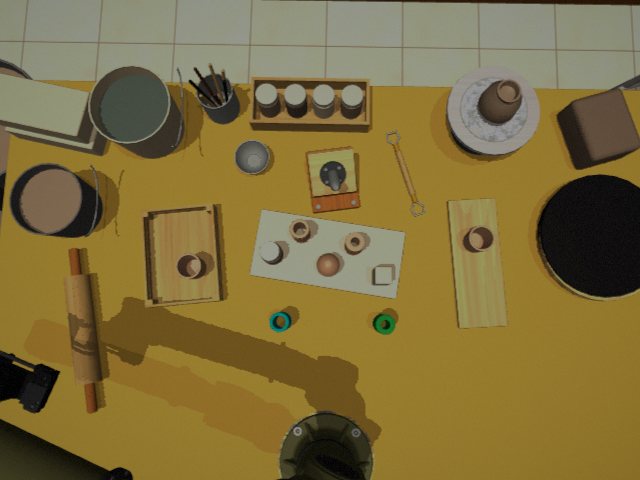

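The scene view shows the sleeves at (282,240) and (340,255). The top view shows them at (300,230) and (355,243), with open bores. The teal (280,322) and green (385,324) tubes are look-alikes standing off the shelf. The stand is at (333,180), the crate is on the robot's left at (182,255) and the ware board is on its right at (478,262).

```bash
cat > h.py <<'E'
from bench import ctrl,get_image,calibration
import cv2,numpy as np
from scipy.spatial.transform import Rotation as R
np.set_printoptions(precision=4,suppress=True)
def cam(n,st=None):
    c=calibration(n); K=np.array([[c['fx'],0,c['cx']],[0,c['fy'],c['cy']],[0,0,1]])
    if n=='wrist':
        st=st or ctrl.get_state(); T=np.eye(4);T[:3,:3]=R.from_rotvec(st['tool_rot']).as_matrix();T[:3,3]=st['position']
        T=T@c['hand_eye']; return K,T[:3,:3],T[:3,3]
    return K,R.from_rotvec(c['attitude']).as_matrix(),c['eye']
F=np.diag([1,-1,-1])
def proj(C,p):
    K,Rm,e=C; q=(np.atleast_2d(p)-e)@Rm@F@K.T; return q[:,:2]/q[:,2:]
def ray(C,uv):
    K,Rm,e=C; d=np.c_[np.atleast_2d(uv),np.ones(len(np.atleast_2d(uv)))]@np.linalg.inv(K).T@F@Rm.T
    return d/np.linalg.norm(d,axis=1,keepdims=True)
def onz(C,uv,z):
    d=ray(C,uv); return C[2]+d*((z-C[2][2])/d[:,2:])
def tri(C1,u1,C2,u2):
    A=np.zeros((3,3));b=np.zeros(3)
    for C,u in((C1,u1),(C2,u2)):
        d=ray(C,u)[0];P=np.eye(3)-np.outer(d,d);A+=P;b+=P@C[2]
    p=np.linalg.solve(A,b); return p,proj(C1,p)[0]-u1,proj(C2,p)[0]-u2
E
python3 - <<'E'
from h import *
T=cam('top');S=cam('scene')
print(proj(T,[0,0,0]),proj(S,[0,0,0]))
for n,u in(("s1",(300,230)),("s2",(355,243))): print(n,onz(T,u,.11))
print("sc",onz(S,(282,225),.11),onz(S,(340,238),.11))
t=cv2.imread('pics/top0.png');s=cv2.imread('pics/scene0.png')
a=cv2.resize(t[140:290,245:415],None,fx=3.5,fy=3.5,interpolation=cv2.INTER_CUBIC)
cv2.imwrite('pics/c1.png',a)
E
```

```text
[[324.7796 460.3761]] [[330.093  144.6747]]
s1 [[0.5423 0.0695 0.11  ]]
s2 [[ 0.5146 -0.0592  0.11  ]]
sc [[ 0.5275 -0.0532  0.11  ]] [[0.5512 0.0737 0.11  ]]
```

View pics/c1.png

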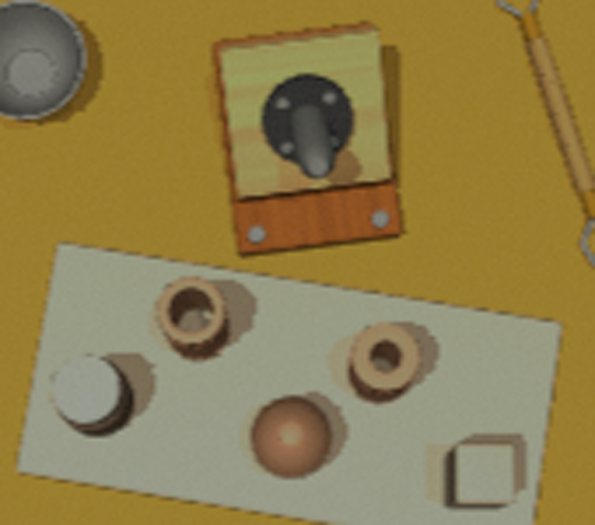

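Enlarged crop: the two buff, open-bored tubes on the shelf are the sleeves. The left one, at crop (192,312), has the wider-looking bore; the right one, at (385,358), looks narrow. The jar (90,392), finial (290,437) and post (485,470) are bystanders. Next I'll take the rough stand yaw and get a wrist view.

```bash
cat >> h.py <<'E'
def goto(p,rot=None):
    """tool-frame shift after turning, and turn, from measured pose"""
    st=ctrl.get_state();A=R.from_rotvec(st['tool_rot']);B=rot or A
    print('twist',(A.inv()*B).as_rotvec(),'dp after turn',B.inv().apply(np.array(p)-st['position']),'dp before',A.inv().apply(np.array(p)-st['position']))
def down(yaw,tilt=0): # tool x = -(cos yaw, sin yaw), y horizontal; tilt: z leans outward
    return R.from_euler('z',yaw)*R.from_euler('y',np.pi)*R.from_euler('y',-tilt)
E
python3 - <<'E'
from h import *
T=cam('top')
f=lambda x,y:(245+(x+.5)/3.5-.5,140+(y+.5)/3.5-.5)
p=onz(T,[f(240,254),f(400,235),f(220,43),f(378,26)],.02);print(p)
d=p[0]-p[1];print('yaw',np.degrees(np.arctan2(-d[0],d[1])))
q=onz(T,[f(307,118)],.08)[0];r=onz(T,[f(317,175)],.15)[0];print(q,r)
print(down(0).as_matrix())
goto([.5,0,.32],down(-.02))
E
```

```text
[[ 0.6017  0.0428  0.02  ]
 [ 0.618  -0.0721  0.02  ]
 [ 0.7579  0.0614  0.02  ]
 [ 0.773  -0.0538  0.02  ]]
yaw 8.104424784934025
[ 0.6872 -0.0032  0.08  ] [ 0.631  -0.0104  0.15  ]
[[-1.  0.  0.]
 [ 0.  1.  0.]
 [-0.  0. -1.]]
twist [-0.0015 -0.0001 -0.3388] dp after turn [-0.284  -0.6026 -0.0983] dp before [-0.4681 -0.4741 -0.0975]
```

```bash
python3 -c "
from h import *
goto([.5,0,.32],down(.141))"
```

```text
twist [-0.0015 -0.0003 -0.4998] dp after turn [-0.1837 -0.6404 -0.0983] dp before [-0.4681 -0.4741 -0.0975]
```

apply_moves(
  dp=[
    [0,0,-0.025],
    [0,0,-0.025],
    [0,0,-0.024],
    [0,0,-0.024],
    [-0.013,-0.0457,0],
    [-0.013,-0.0457,0],
    [-0.013,-0.0457,0],
    [-0.013,-0.0457,0],
    [-0.013,-0.0457,0],
    [-0.013,-0.0457,0],
  ],
  twist=[
    [0,0,-0.125],
    [0,0,-0.125],
    [0,0,-0.125],
    [0,0,-0.125],
    [0,0,0],
    [0,0,0],
    [0,0,0],
    [0,0,0],
    [0,0,0],
    [0,0,0],
  ],
  fingers=[0,0,0,0,0,0,0,0,0,0],
)

```text
time: 1.15
position: [0.3445, 0.3461, 0.3204]
tool_rot: [-0.222, 3.134, 0.0]
ft_force: [1.4, 0.2, 0.2]
grip_width: 0.998
grip_force: 0.0
```

apply_moves(
  dp=[
    [-0.013,-0.0457,0],
    [-0.013,-0.0457,0],
    [-0.013,-0.0457,0],
    [-0.013,-0.0457,0],
    [-0.013,-0.0457,0],
    [-0.013,-0.0457,0],
    [-0.013,-0.0457,0],
    [-0.013,-0.0457,0],
    [0,0,0],
    [0,0,0],
  ],
  twist=[
    [0,0,0],
    [0,0,0],
    [0,0,0],
    [0,0,0],
    [0,0,0],
    [0,0,0],
    [0,0,0],
    [0,0,0],
    [0,0,0],
    [0,0,0],
  ],
  fingers=[0,0,0,0,0,0,0,0,0,0],
)

```text
time: 2.15
position: [0.4984, -0.0002, 0.3203]
tool_rot: [0.217, -3.133, -0.001]
ft_force: [-0.5, 0.1, -0.3]
grip_width: 0.997
grip_force: 0.0
```

```bash
python3 - <<'E'
from h import *
st=ctrl.get_state();im=get_image('wrist')[:,:,::-1]
cv2.imwrite('pics/w1.png',im);np.save('w1.npy',{k:st[k] for k in('position','tool_rot','time','joint_positions')},allow_pickle=True);print(st)
E
```

```text
{'time': 2.15, 'joint_positions': array([-0.5545, -0.0537,  0.484 ,  1.6717,  0.0246,  1.518 ,  1.6366]), 'qd': array([-0.0276, -0.0085, -0.0505,  0.0115, -0.0103,  0.0004, -0.0029]), 'joint_torque': array([  1.6201, -25.0542,   0.9092, -32.1127,   0.3816,   0.047 ,
         0.0511]), 'position': array([ 0.4984, -0.0002,  0.3203]), 'tool_rot': array([ 0.2168, -3.1335, -0.0007]), 'ft_force': array([-0.5466,  0.134 , -0.2772]), 'torque': array([0.1409, 0.0234, 0.0493]), 'grip_force': 0.0, 'grip_width': 0.9968185146502757}
```

View pics/w1.png

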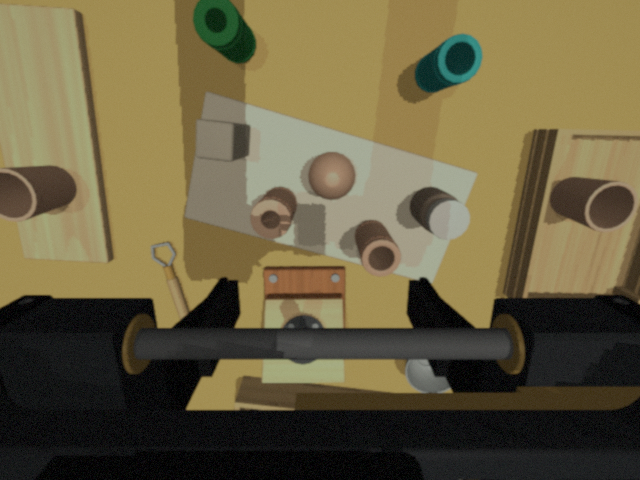

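The wrist view shows the sleeve rims at (272,218) and (380,260). The stand edges run exactly vertical in the image, so the yaw of 0.141 is confirmed. The pin is hidden behind the gripper.

```bash
python3 - <<'E'
from h import *
st=np.load('w1.npy',allow_pickle=True).item();W=cam('wrist',st);T=cam('top')
w=cv2.imread('pics/w1.png');t=cv2.imread('pics/top0.png')
def hough(im,c,r0,r1,k=4,h=30):
    x,y=c;g=cv2.cvtColor(im[y-h:y+h,x-h:x+h],cv2.COLOR_BGR2GRAY);g=cv2.resize(g,None,fx=k,fy=k,interpolation=cv2.INTER_CUBIC)
    o=cv2.HoughCircles(g,cv2.HOUGH_GRADIENT,1.5,8,param1=80,param2=15,minRadius=int(r0*k),maxRadius=int(r1*k))
    return [] if o is None else [( (a+.5)/k-.5+x-h,(b+.5)/k-.5+y-h,r/k) for a,b,r in o[0][:3]]
for n,z,cw,ct in(('s1',.11,(380,260),(300,230)),('s2',.11,(272,218),(355,243)),('jar',.103,(447,219),(270,252)),('fin',.065,(332,175),(328,265))):
    for C,im,c,r in((W,w,cw,(17,25)),(T,t,ct,(8,13))):
        for o in hough(im,c,*r): print(n,np.array(o),onz(C,o[:2],z)[0],'R mm',1000*np.linalg.norm(onz(C,(o[0]+o[2],o[1]),z)-onz(C,o[:2],z)))
# boundaries of places
print('board top corners wrist/top',onz(T,[(448,201),(496,197),(506,325),(459,328)],.018))
print('tumblers',onz(T,[(481,237)],.093),onz(T,[(192,265)],.081))
print('crate rim corners',onz(T,[(145,212),(217,206),(220,299),(146,305)],.05))
E
```

```text
s1 [381.3125 259.4375  19.925 ] [0.547  0.0749 0.11  ] R mm 22.856520837484744
s1 [383.5625 262.0625  23.45  ] [0.5498 0.0781 0.11  ] R mm 26.965726666977204
s1 [381.3125 256.4375  17.525 ] [0.5434 0.0742 0.11  ] R mm 20.04805722280495
s1 [278.4375 249.3125  10.4375] [0.4959 0.1182 0.11  ] R mm 24.255894769309723
s1 [308.8125 227.9375   8.6375] [0.5477 0.049  0.11  ] R mm 20.157468415393748
s1 [300.5625 233.1875   8.9   ] [0.5349 0.0679 0.11  ] R mm 20.749279539825544
s2 [269.1875 220.8125  21.65  ] [ 0.519  -0.0566  0.11  ] R mm 23.97173647821639
s2 [269.9375 218.9375  19.7   ] [ 0.5167 -0.056   0.11  ] R mm 21.776415736222813
s2 [269.5625 216.6875  17.75  ] [ 0.5142 -0.0566  0.11  ] R mm 19.58174757133479
s2 [352.9375 245.8125   8.825 ] [ 0.5079 -0.0545  0.11  ] R mm 20.466337529614723
s2 [356.6875 238.6875  12.7625] [ 0.5248 -0.063   0.11  ] R mm 29.644135559543315
s2 [354.8125 240.5625  10.1375] [ 0.5203 -0.0587  0.11  ] R mm 23.53882277205825
jar [451.3125 222.1875  22.2875] [0.4944 0.1465 0.103 ] R mm 25.19473857919827
jar [452.0625 224.0625  24.35  ] [0.4965 0.1479 0.103 ] R m
[... 430 characters left out ...]
25 176.6875  22.5875] [0.467 0.007 0.065] R mm 26.988889796022377
fin [333.6875 177.8125  20.4875] [0.468  0.0094 0.065 ] R mm 24.503295656116695
fin [327.8125 264.4375  11.8625] [0.467 0.003 0.065] R mm 28.43568241494422
fin [332.6875 262.5625  11.075 ] [ 0.4718 -0.0086  0.065 ] R mm 26.55573355591659
fin [352.9375 245.6875   8.825 ] [ 0.5136 -0.0565  0.065 ] R mm 21.234117180501073
board top corners wrist/top [[ 0.638  -0.2964  0.018 ]
 [ 0.6509 -0.4172  0.018 ]
 [ 0.3324 -0.4353  0.018 ]
 [ 0.3225 -0.3207  0.018 ]]
tumblers [[ 0.5375 -0.356   0.093 ]] [[0.4571 0.3251 0.081 ]]
crate rim corners [[0.5878 0.4569 0.05  ]
 [0.6066 0.2796 0.05  ]
 [0.3789 0.261  0.05  ]
 [0.3604 0.439  0.05  ]]
```

apply_moves(
  dp=[
    [-0.045,-0.004,0],
    [-0.045,-0.004,0],
    [-0.045,-0.004,0],
    [-0.045,-0.004,0],
    [-0.045,-0.004,0],
    [-0.045,-0.004,0],
    [0,0,0],
    [0,0,0],
    [0,0,0],
  ],
  twist=[
    [0,0,0],
    [0,0,0],
    [0,0,0],
    [0,0,0],
    [0,0,0],
    [0,0,0],
    [0,0,0],
    [0,0,0],
    [0,0,0],
  ],
  fingers=[0,0,0,0,0,0,0,0,0],
)

```text
time: 3.1
position: [0.7685, 0.016, 0.3213]
tool_rot: [-0.223, 3.133, 0.002]
ft_force: [0.6, -0.1, -0.4]
grip_width: 0.995
grip_force: 0.0
```

```bash
python3 - <<'E'
from h import *
st=ctrl.get_state();im=get_image('wrist')[:,:,::-1]
cv2.imwrite('pics/w2.png',im);np.save('w2.npy',{k:st[k] for k in('position','tool_rot','time','joint_positions')},allow_pickle=True);print(st['position'],st['joint_positions'])
C=cam('wrist',st)
print('s1,s2 exp',proj(C,[[.547,.075,.11],[.5167,-.056,.11]]),'tip,flange',proj(C,[[.631,-.0104,.15],[.687,-.003,.08]]))
cv2.imwrite('pics/w2c.png',cv2.resize(im[0:240,200:460],None,fx=2.4,fy=2.4,interpolation=cv2.INTER_CUBIC))
E
```

```text
[0.7685 0.016  0.3213] [-0.3265  0.6182  0.5364  0.9074 -0.3036  1.6803  1.8035]
s1,s2 exp [[419.4529 -15.9275]
 [280.8141 -80.9239]] tip,flange [[314.0096  61.6503]
 [315.4015 129.8398]]
```

View pics/w2c.png

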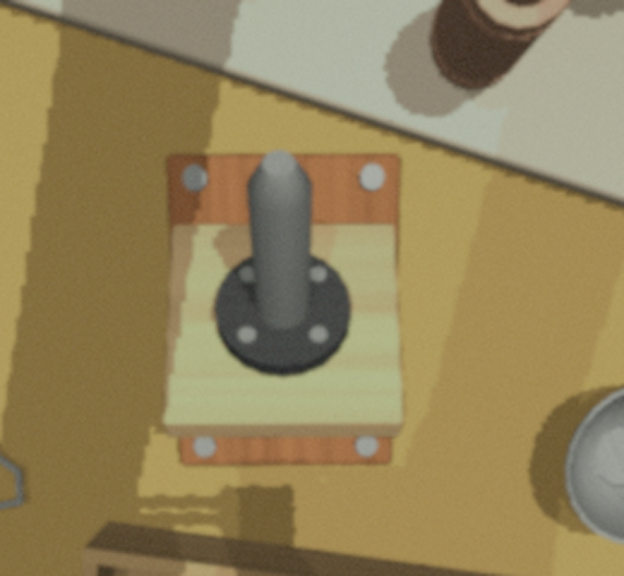

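Pin crop: tip at (280,163), flange bolts centred on (282,304). The lean lies along the image vertical, so the pin's yaw matches the tool's.

```bash
python3 - <<'E'
from h import *
st=np.load('w2.npy',allow_pickle=True).item();W=cam('wrist',st);T=cam('top');S=cam('scene')
f=lambda x,y:((x+.5)/2.4-.5+200,(y+.5)/2.4-.5)
tip=onz(W,f(280,163),.1496)[0];fl=onz(W,f(282,304.5),.08)[0];print(tip,fl,tip-fl,'lean',np.degrees(np.arctan2(np.linalg.norm((tip-fl)[:2]),.0696)))
ft=lambda x,y:(245+(x+.5)/3.5-.5,140+(y+.5)/3.5-.5)
print('top view: ',onz(T,ft(317,172),.1496)[0],onz(T,ft(309,120),.08)[0])
print(tri(W,f(280,163),T,ft(317,172)))
print('tip scene proj',proj(S,[tip,fl]))
# s1 seen bottom in w2: base near shelf
d=tip-fl;print('yaw',np.arctan2(-d[1],-d[0]))
goto([.547,.075,.20],down(.141))
E
```

```text
[ 0.6353 -0.0077  0.1496] [ 0.6833 -0.0015  0.08  ] [-0.048  -0.0063  0.0696] lean 34.81469079799842
top view:  [ 0.6331 -0.0103  0.1496] [ 0.6858 -0.0046  0.08  ]
(array([ 0.6344, -0.0092,  0.1433]), array([-1.3488, -0.1011]), array([-0.5242,  0.0321]))
tip scene proj [[294.4225 248.5279]
 [294.3583 292.0636]]
yaw 0.12980944147084916
twist [0.0012 0.0019 0.0009] dp after turn [0.2108 0.0898 0.1225] dp before [0.2109 0.0899 0.1222]
```

apply_moves(
  dp=[
    [0.0353,0.0147,0.027],
    [0.0353,0.0147,0.027],
    [0.0353,0.0147,0.027],
    [0.0353,0.0147,0.027],
    [0.0353,0.0147,0.027],
    [0.0353,0.0147,0.027],
    [0,0,0],
    [0,0,0],
  ],
  twist=[
    [0,0,0],
    [0,0,0],
    [0,0,0],
    [0,0,0],
    [0,0,0],
    [0,0,0],
    [0,0,0],
    [0,0,0],
  ],
  fingers=[0,0,0,0,0,0,0,0],
)

```text
time: 3.95
position: [0.5451, 0.0735, 0.1596]
tool_rot: [-0.224, 3.132, 0.005]
ft_force: [0.8, 0.0, 0.7]
grip_width: 1.0
grip_force: 0.0
```

```bash
python3 - <<'E'
from h import *
st=ctrl.get_state();im=get_image('wrist')[:,:,::-1]
cv2.imwrite('pics/w3.png',im);print(st['position'],st['joint_positions'],st['tool_rot'])
C=cam('wrist',st)
print('exp s1 rim, tcp',proj(C,[[.546,.073,.11],st['position']]))
g=cv2.resize(cv2.cvtColor(im[200:340,240:400],cv2.COLOR_BGR2GRAY),None,fx=3,fy=3)
o=cv2.HoughCircles(g,cv2.HOUGH_GRADIENT,1.5,8,param1=80,param2=20,minRadius=90,maxRadius=140)
for a,b,r in o[0][:4]:
    u=((a+.5)/3+239.5,(b+.5)/3+199.5);p=onz(C,u,.11)[0];print(u,r/3,p,1000*np.linalg.norm(onz(C,(u[0]+r/3,u[1]),.11)[0]-p))
E
```

```text
[0.5451 0.0735 0.1596] [-0.6596  0.1562  0.5283  1.8039 -0.0877  1.2023  1.6089] [-0.2245  3.1323  0.0053]
exp s1 rim, tcp [[320.6077 264.3729]
 [321.5467 298.6396]]
(np.float32(320.91666), np.float32(232.91667)) 30.75 [0.5247 0.0702 0.11  ] 19.548617831753127
(np.float32(324.91666), np.float32(243.41667)) 41.0 [0.5313 0.0737 0.11  ] 26.319618105428585
(np.float32(320.41666), np.float32(247.41667)) 44.149998 [0.5344 0.0712 0.11  ] 28.443704174258034
(np.float32(321.41666), np.float32(242.41667)) 40.3 [0.531  0.0714 0.11  ] 25.844518359152726
```

View pics/w3.png

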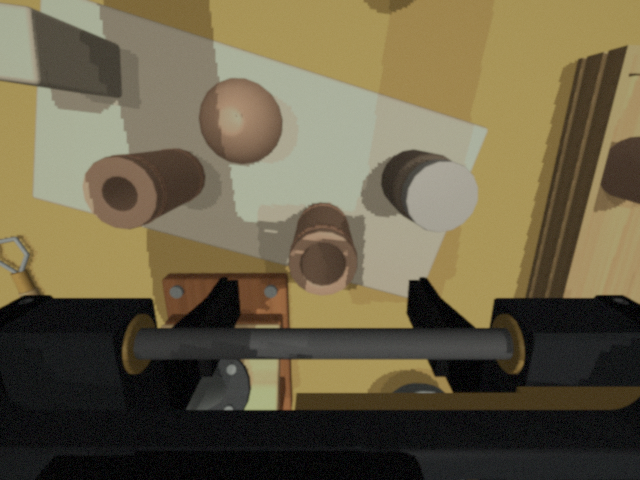

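The wrist view shows the s1 rim centred at (323,262), within about 1.5 mm of where I expected it, between the fingers. The jar and finial are clear. I'll descend with the fingers partly closed and grip.

apply_moves(
  dp=[
    [0,0,0.02],
    [0,0,0.03],
    [0,0,0.03],
    [0,0,0.0236],
    [0,0,0],
    [0,0,0],
    [0,0,0],
    [0,0,0],
    [0,0,0],
    [0,0,0],
  ],
  twist=[
    [0,0,0],
    [0,0,0],
    [0,0,0],
    [0,0,0],
    [0,0,0],
    [0,0,0],
    [0,0,0],
    [0,0,0],
    [0,0,0],
    [0,0,0],
  ],
  fingers=[0.2,0.2,0.2,0.2,0.2,0.6,0.6,0.6,0.6,0.6],
  newtons=30,
)

```text
time: 5.0
position: [0.5481, 0.073, 0.0563]
tool_rot: [-0.222, 3.131, 0.001]
ft_force: [-1.2, 0.4, 5.3]
grip_width: 0.523
grip_force: 30.0
```

apply_moves(
  dp=[
    [0,0,-0.01],
    [0,0,-0.03],
    [0,0,-0.045],
    [0,0,-0.045],
    [0,0,-0.04],
    [0,0,0],
    [0,0,0],
  ],
  twist=[
    [0,0,0],
    [0,0,0],
    [0,0,0],
    [0,0,0],
    [0,0,0],
    [0,0,0],
    [0,0,0],
  ],
  fingers=[0.6,0.6,0.6,0.6,0.6,0.6,0.6],
)

```text
time: 5.7
position: [0.5471, 0.0724, 0.2257]
tool_rot: [-0.221, 3.133, 0.001]
ft_force: [-0.1, 0.9, -3.2]
grip_width: 0.524
grip_force: 30.0
```

```bash
python3 - <<'E'
from h import *
st=ctrl.get_state();im=get_image('wrist')[:,:,::-1]
cv2.imwrite('pics/w4.png',cv2.resize(im[150:390,200:440],None,fx=2.4,fy=2.4));print(st['position'],st['tool_rot'],st['ft_force'])
C=cam('wrist',st);Rm=R.from_rotvec(st['tool_rot'])
# expected silhouettes for an aligned sleeve in tool frame
for z in(.041,0,-.054):
    print(z,proj(C,st['position']+Rm.apply([[0,-.023,z],[0,.023,z],[.023,0,z]])).ravel())
u=np.array([-np.sin(.611)*np.cos(.137),-np.sin(.611)*np.sin(.137),np.cos(.611)])
p=np.array([.6835,-.0018,.08])+.156*u;print(p);goto(p,down(.137,.611))
E
```

```text
[0.5471 0.0724 0.2257] [-0.2213  3.1326  0.001 ] [-0.1147  0.8536 -3.1567]
0.041 [285.277  268.4326 358.3142 268.3437 321.7096 233.3778]
0 [277.0374 298.6921 366.0483 298.584  321.4272 256.8716]
-0.054 [258.4611 366.9133 383.4852 366.7624 320.7755 311.0931]
[ 0.5948 -0.014   0.2078]
twist [ 0.0014 -0.6126  0.0041] dp after turn [-0.0204 -0.0923  0.0343] dp before [-0.036  -0.0925  0.0163]
```

View pics/w4.png

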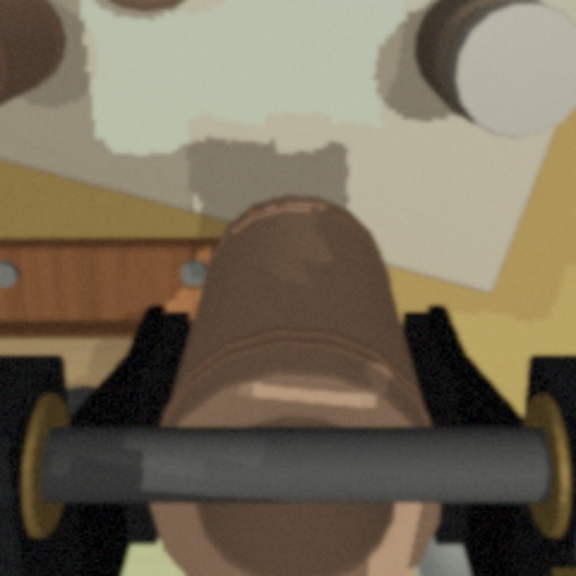

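The crop shows the held sleeve straight between the pads. Its lower edge is at crop row 195, which puts the axis about 2 mm off the TCP along tool +x; I'll compensate. Next: move across, tilt, then check.

apply_moves(
  dp=[
    [-0.012,-0.031,0],
    [-0.013,-0.031,0],
    [-0.013,-0.031,0],
    [0,0,0],
    [0,0,0],
    [0,0,0],
    [0,0,0],
    [0,0,0],
    [0,0,0],
    [0,0,0],
  ],
  twist=[
    [0,0,0],
    [0,0,0],
    [0,0,0],
    [0,-0.1225,0],
    [0,-0.1225,0],
    [0,-0.1225,0],
    [0,-0.1225,0],
    [0,-0.1225,0.004],
    [0,0,0],
    [0,0,0],
  ],
  fingers=[0.6,0.6,0.6,0.6,0.6,0.6,0.6,0.6,0.6,0.6],
)

```text
time: 6.75
position: [0.5966, -0.0142, 0.2234]
tool_rot: [-0.174, 2.529, 0.058]
ft_force: [1.7, 0.1, -0.8]
grip_width: 0.52
grip_force: 30.0
```

```bash
python3 - <<'E'
from h import *
st=ctrl.get_state();print(st['position'],st['joint_positions'],st['ft_force'])
cv2.imwrite('pics/s5.png',cv2.resize(get_image('scene')[160:360,200:420,::-1],None,fx=2.7,fy=2.7,interpolation=cv2.INTER_CUBIC))
u=np.array([-np.sin(.611)*np.cos(.137),-np.sin(.611)*np.sin(.137),np.cos(.611)])
B=down(.137,.611);p=np.array([.6835,-.0018,.08])+.156*u-B.apply([.002,0,0]);print(p);goto(p,B)
S=cam('scene');print(proj(S,[.6835,-.0018,.08]+np.outer([0,.085],u)))
Rm=R.from_rotvec(st['tool_rot']);print('sleeve lower end at',st['position']+Rm.apply([.002,0,.041]),proj(S,st['position']+Rm.apply([[.002,0,.041],[.002,0,-.054]])))
E
```

```text
[ 0.5966 -0.0142  0.2234] [-0.5738 -0.261   0.5428  2.1448  0.096   0.6179  1.6426] [ 1.6711  0.1498 -0.8013]
[ 0.5965 -0.0138  0.2089]
twist [ 0.0016  0.0002 -0.0004] dp after turn [0.0112 0.0007 0.0124] dp before [0.0112 0.0007 0.0124]
[[294.1782 292.1221]
 [294.0611 248.4387]]
sleeve lower end at [ 0.6182 -0.0111  0.1886] [[293.6943 227.0173]
 [293.4159 175.6499]]
```

View pics/s5.png

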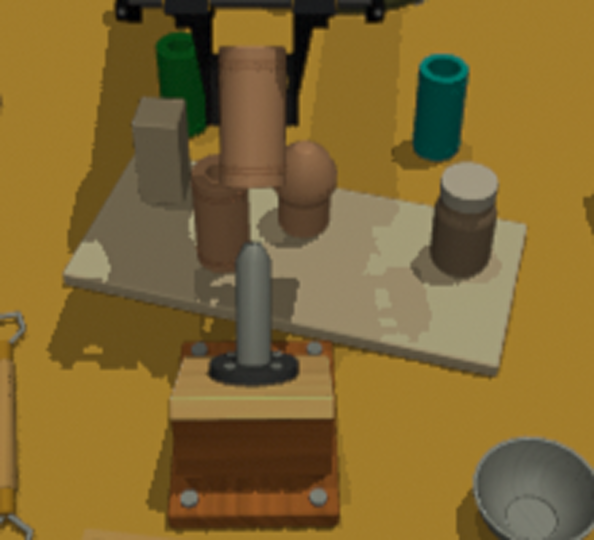

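Scene crop: the sleeve's lower end is at (252,180) and the pin tip at (254,245), collinear with the pin axis. I'll align, then advance gently.

apply_moves(
  dp=[
    [0.0056,0.0003,0.006],
    [0.0056,0.0004,0.0064],
    [0,0,0.01],
    [0,0,0.01],
    [0,0,0.006],
    [0,0,0.004],
    [0,0,0.003],
    [0,0,0.003],
    [0,0,0.003],
    [0,0,0],
  ],
  twist=[
    [0,0,0],
    [0,0,0],
    [0,0,0],
    [0,0,0],
    [0,0,0],
    [0,0,0],
    [0,0,0],
    [0,0,0],
    [0,0,0],
    [0,0,0],
  ],
  fingers=[0.6,0.6,0.6,0.6,0.6,0.6,0.6,0.6,0.6,0.6],
)

```text
time: 7.8
position: [0.6179, -0.0105, 0.1763]
tool_rot: [-0.173, 2.524, 0.058]
ft_force: [-0.0, -0.4, -2.5]
grip_width: 0.523
grip_force: 30.0
```

apply_moves(
  dp=[
    [0,0,0.003],
    [0,0,0.003],
    [0,0,0.003],
    [0,0,0.003],
    [0,0,0.004],
    [0,0,0.004],
    [0,0,0],
  ],
  twist=[
    [0,0,0],
    [0,0,0],
    [0,0,0],
    [0,0,0],
    [0,0,0],
    [0,0,0],
    [0,0,0],
  ],
  fingers=[0.6,0.6,0.6,0.6,0.6,0.6,0.6],
)

```text
time: 8.5
position: [0.6292, -0.0089, 0.1594]
tool_rot: [-0.174, 2.525, 0.057]
ft_force: [-0.9, 0.7, -1.9]
grip_width: 0.521
grip_force: 30.0
```

It slides past the tip, so this is the wide sleeve. Continuing down.

apply_moves(
  dp=[
    [0,0,0.006],
    [0,0,0.006],
    [0,0,0.006],
    [0,0,0.006],
    [0,0,0.006],
    [0,0,0.006],
    [0,0,0.006],
    [0,0,0.002],
    [0,0,0.002],
    [0,0,0],
  ],
  twist=[
    [0,0,0],
    [0,0,0],
    [0,0,0],
    [0,0,0],
    [0,0,0],
    [0,0,0],
    [0,0,0],
    [0,0,0],
    [0,0,0],
    [0,0,0],
  ],
  fingers=[0.6,0.6,0.6,0.6,0.6,0.6,0.6,0.6,0.6,0.6],
)

```text
time: 9.5
position: [0.6555, -0.0052, 0.1222]
tool_rot: [-0.174, 2.524, 0.057]
ft_force: [-1.1, -0.9, -1.8]
grip_width: 0.52
grip_force: 30.0
```

apply_moves(
  dp=[
    [0,0,0.002],
    [0,0,0.002],
    [0,0,0],
  ],
  twist=[
    [0,0,0],
    [0,0,0],
    [0,0,0],
  ],
  fingers=[0.6,0.6,0.6],
)

```text
time: 9.8
position: [0.6577, -0.0049, 0.1191]
tool_rot: [-0.173, 2.524, 0.058]
ft_force: [0.4, -0.7, -2.0]
grip_width: 0.521
grip_force: 30.0
```

apply_moves(
  dp=[
    [0,0,0.0015],
    [0,0,0.0015],
    [0,0,0.0015],
    [0,0,0],
  ],
  twist=[
    [0,0,0],
    [0,0,0],
    [0,0,0],
    [0,0,0],
  ],
  fingers=[0.6,0.6,0.6,0.6],
)

```text
time: 10.2
position: [0.6603, -0.0046, 0.1153]
tool_rot: [-0.173, 2.524, 0.058]
ft_force: [0.4, 0.3, -2.9]
grip_width: 0.52
grip_force: 30.0
```

apply_moves(
  dp=[
    [0,0,0.0015],
    [0,0,0.001],
    [0,0,0],
  ],
  twist=[
    [0,0,0],
    [0,0,0],
    [0,0,0],
  ],
  fingers=[0.6,0.6,0.6],
)

```text
time: 10.5
position: [0.6614, -0.0046, 0.1142]
tool_rot: [-0.173, 2.525, 0.06]
ft_force: [-14.4, -0.4, 11.2]
grip_width: 0.523
grip_force: 30.0
```

It's seated on the flange at about 18 N. Hold, then withdraw along the pin.

apply_moves(
  dp=[
    [0,0,0],
    [0,0,0],
    [0,0,0],
    [0,0,-0.005],
    [0,0,-0.015],
    [0,0,-0.02],
    [0,0,-0.02],
    [0,0,-0.02],
    [0,0,-0.02],
    [0,0,-0.02],
  ],
  twist=[
    [0,0,0],
    [0,0,0],
    [0,0,0],
    [0,0,0],
    [0,0,0],
    [0,0,0],
    [0,0,0],
    [0,0,0],
    [0,0,0],
    [0,0,0],
  ],
  fingers=[0.6,0.6,0.6,0.6,0.6,0.6,0.6,0.6,0.6,0.6],
)

```text
time: 11.5
position: [0.5928, -0.0142, 0.2124]
tool_rot: [-0.173, 2.524, 0.058]
ft_force: [0.1, 0.4, -2.7]
grip_width: 0.519
grip_force: 30.0
```

apply_moves(
  dp=[
    [0,0,-0.02],
    [0,0,-0.02],
    [0,0,0],
    [0,0,0],
    [0,0,0],
    [0,0,0],
    [0,0,0],
    [0,0,0],
    [0,0,0],
  ],
  twist=[
    [0,0,0],
    [0,0,0],
    [0,0.1225,0],
    [0,0.1225,0],
    [0,0.1225,0],
    [0,0.1225,0],
    [0,0.1225,0],
    [0,0,0],
    [0,0,0],
  ],
  fingers=[0.6,0.6,0.6,0.6,0.6,0.6,0.6,0.6,0.6],
)

```text
time: 12.4
position: [0.5747, -0.0173, 0.2386]
tool_rot: [-0.215, 3.134, 0.002]
ft_force: [-1.4, 0.4, -2.0]
grip_width: 0.524
grip_force: 30.0
```

```bash
python3 - <<'E'
from h import *
st=ctrl.get_state();im=get_image('wrist')[:,:,::-1];cv2.imwrite('pics/w6.png',im)
print(st['position'],st['tool_rot'],st['ft_force'])
for p in([.42,-.378,.25],[.44,-.375,.25]): goto(p,down(.137))
E
```

```text
[ 0.5747 -0.0173  0.2386] [-0.2153  3.1336  0.0025] [-1.3663  0.3549 -2.0379]
twist [ 0.0021  0.002  -0.0005] dp after turn [ 0.2018 -0.3359 -0.0105] dp before [ 0.2016 -0.3359 -0.0117]
twist [ 0.0021  0.002  -0.0005] dp after turn [ 0.1816 -0.3356 -0.0105] dp before [ 0.1814 -0.3357 -0.0116]
```

apply_moves(
  dp=[
    [0.0218,-0.0365,0],
    [0.0218,-0.0365,0],
    [0.0218,-0.0365,0],
    [0.0218,-0.0365,0],
    [0.0218,-0.0365,0],
    [0.0218,-0.0365,0],
    [0.0218,-0.0365,0.02],
    [0.0218,-0.0365,0.02],
    [0.0215,-0.0365,0.02],
    [0,0,0.02],
  ],
  twist=[
    [0,0,0],
    [0,0,0],
    [0,0,0],
    [0,0,0],
    [0,0,0],
    [0,0,0],
    [0,0,0],
    [0,0,0],
    [0.002,0.002,0],
    [0,0,0],
  ],
  fingers=[0.6,0.6,0.6,0.6,0.6,0.6,0.6,0.6,0.6,0.6],
)

```text
time: 13.45
position: [0.4196, -0.3763, 0.1601]
tool_rot: [-0.198, 3.133, -0.007]
ft_force: [-0.4, 1.0, -2.9]
grip_width: 0.518
grip_force: 30.0
```

```bash
python3 - <<'E'
from h import *
s0=np.load('w1.npy',allow_pickle=True).item();W=cam('wrist',s0);print('inner edge from w1',onz(W,[(75,12),(111,261)],.018))
st=ctrl.get_state();im=get_image('wrist')[:,:,::-1];cv2.imwrite('pics/w7.png',im)
print(st['position'],st['tool_rot'],st['ft_force'],st['joint_positions'])
E
```

```text
inner edge from w1 [[ 0.3251 -0.3148  0.018 ]
 [ 0.6344 -0.2869  0.018 ]]
[ 0.4196 -0.3763  0.1601] [-0.1976  3.1332 -0.0075] [-0.4111  0.9788 -2.9118] [ 0.0674  0.2004  0.6951  1.7787 -0.135   1.2062  2.4971]
```

View pics/w7.png

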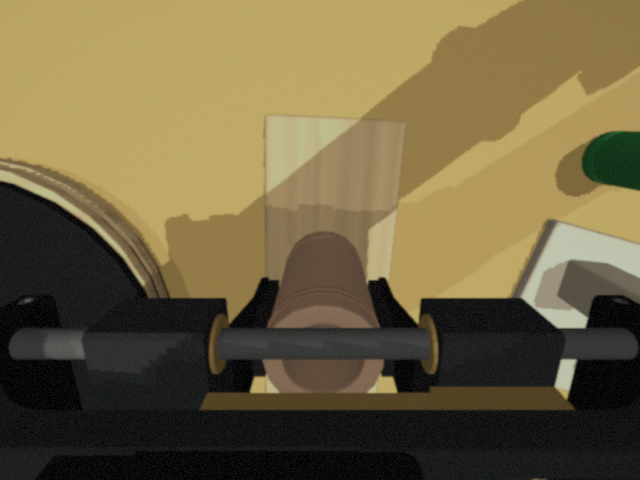

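The board is centred at column 329 under the sleeve, about 6–10 mm to the right of the tool. The sleeve hasn't slipped in the grip. I'll shift over and lower.

apply_moves(
  dp=[
    [0,0.003,0.02],
    [0,0.004,0.02],
    [0,0,0.02],
    [0,0,0.016],
    [0,0,0.012],
    [0,0,0.006],
    [0,0,0.003],
    [0,0,0],
  ],
  twist=[
    [0,0,0],
    [0,0,0],
    [0,0,0],
    [0,0,0],
    [0,0,0],
    [0,0,0],
    [0,0,0],
    [0,0,0],
  ],
  fingers=[0.6,0.6,0.6,0.6,0.6,0.6,0.6,0.6],
)

```text
time: 14.3
position: [0.4243, -0.3624, 0.0624]
tool_rot: [0.215, -3.134, -0.0]
ft_force: [0.1, 0.4, -1.9]
grip_width: 0.52
grip_force: 30.0
```

apply_moves(
  dp=[
    [0,0,0.0015],
    [0,0,0.0015],
    [0,0,0],
  ],
  twist=[
    [0,0,0],
    [0,0,0],
    [0,0,0],
  ],
  fingers=[0.6,0.6,0.6],
)

```text
time: 14.6
position: [0.4245, -0.3628, 0.0593]
tool_rot: [0.215, -3.134, 0.001]
ft_force: [1.1, 1.0, -0.6]
grip_width: 0.522
grip_force: 30.0
```

apply_moves(
  dp=[
    [0,0,0.001],
    [0,0,0],
    [0,0,0],
  ],
  twist=[
    [0,0,0],
    [0,0,0],
    [0,0,0],
  ],
  fingers=[0.6,0.6,0.6],
)

```text
time: 14.9
position: [0.4245, -0.3628, 0.0593]
tool_rot: [-0.215, 3.134, 0.0]
ft_force: [-1.9, 2.2, 6.7]
grip_width: 0.519
grip_force: 30.0
```

In contact with the board. Release and retreat upward.

apply_moves(
  dp=[
    [0,0,0],
    [0,0,0],
    [0,0,0],
    [0,0,-0.02],
    [0,0,-0.03],
    [0,0,-0.04],
    [0,0,-0.04],
    [0,0,0],
    [0,0,0],
  ],
  twist=[
    [0,0,0],
    [0,0,0],
    [0,0,0],
    [0,0,0],
    [0,0,0],
    [0,0,0],
    [0,0,0],
    [0,0,0],
    [0,0,0],
  ],
  fingers=[0.4,0.2,0.15,0.15,0.15,0.15,0.15,0.15,0.15],
)

```text
time: 15.8
position: [0.4247, -0.3627, 0.1887]
tool_rot: [-0.215, 3.133, -0.001]
ft_force: [0.3, 0.2, 0.2]
grip_width: 0.852
grip_force: 0.0
```

```bash
python3 - <<'E'
from h import *
# s2 estimate from w3 by eye: rim centre (121,192)
st=ctrl.get_state();im=get_image('wrist')[:,:,::-1];cv2.imwrite('pics/w8.png',im)
T=get_image('top')[:,:,::-1];cv2.imwrite('pics/t8.png',T)
print(st['position'],st['tool_rot'])
A=dict(position=np.array([.5451,.0735,.1596]),tool_rot=np.array([-.2245,3.1323,.0053]))
print('s2 from w3',onz(cam('wrist',A),(121,192),.11))
# is placed sleeve standing? expected vs bright blob
C=cam('wrist',st);print('exp rim',proj(C,[.4245,-.3628,.113]),'top exp',proj(cam('top'),[.4245,-.3628,.113]))
goto([.516,-.056,.235],down(.137));goto([.516,-.056,.16],down(.137))
a=cv2.resize(T[215:335,440:520],None,fx=4,fy=4);b=cv2.resize(im[140:360,220:440],(480,480));cv2.imwrite('pics/c8.png',np.hstack([a,b]))
E
```

```text
[ 0.4247 -0.3627  0.1887] [-0.2153  3.1333 -0.0011]
s2 from w3 [[ 0.516  -0.0545  0.11  ]]
exp rim [[321.983  249.8114]] top exp [[487.3112 284.85  ]]
twist [ 0.0017 -0.0025  0.0002] dp after turn [-0.1333  0.2903 -0.0483] dp before [-0.1332  0.2904 -0.0482]
twist [ 0.0017 -0.0025  0.0002] dp after turn [-0.1333  0.2903  0.0267] dp before [-0.1334  0.2902  0.0268]
```

View pics/c8.png

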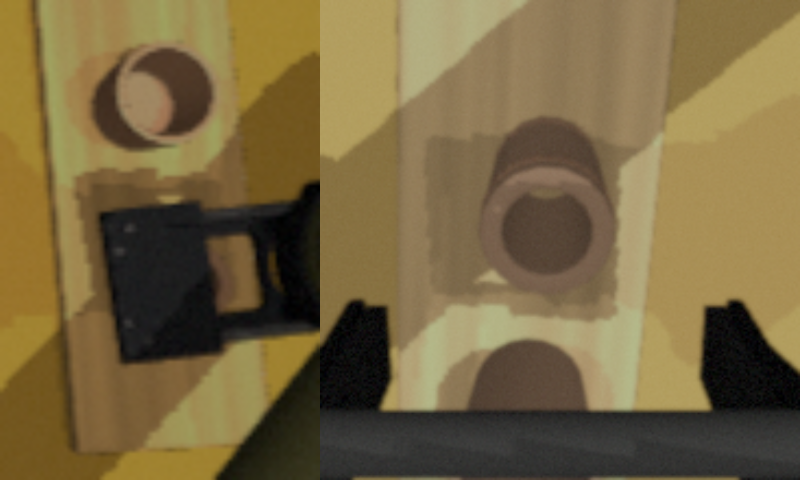

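The first sleeve stands upright on the board, clear of the tumbler. Now the second sleeve at (0.516, −0.056).

apply_moves(
  dp=[
    [-0.0167,0.0363,0],
    [-0.0167,0.0363,0],
    [-0.0167,0.0363,0],
    [-0.0167,0.0363,0],
    [-0.0167,0.0363,0],
    [-0.0167,0.0363,0],
    [-0.0167,0.0363,0],
    [-0.0167,0.0363,0.013],
    [0,0,0.013],
    [0,0,0],
  ],
  twist=[
    [0,0,0],
    [0,0,0],
    [0,0,0],
    [0,0,0],
    [0,0,0],
    [0,0,0],
    [0,0,0],
    [0,0,0],
    [0,0,0],
    [0,0,0],
  ],
  fingers=[0.15,0.15,0.15,0.15,0.15,0.15,0.15,0.15,0.15,0.15],
)

```text
time: 16.9
position: [0.5145, -0.0556, 0.1584]
tool_rot: [0.218, -3.126, 0.001]
ft_force: [-0.4, -0.6, -0.3]
grip_width: 0.852
grip_force: 0.0
```

```bash
python3 - <<'E'
from h import *
st=ctrl.get_state();im=get_image('wrist')[:,:,::-1];cv2.imwrite('pics/w9.png',im)
print(st['position'],st['tool_rot']);C=cam('wrist',st);print('exp rim',proj(C,[[.5165,-.056,.11]]))
g=cv2.resize(cv2.cvtColor(im[190:340,240:400],cv2.COLOR_BGR2GRAY),None,fx=3,fy=3)
o=cv2.HoughCircles(g,cv2.HOUGH_GRADIENT,1.5,6,param1=60,param2=15,minRadius=36,maxRadius=125)
for a,b,r in o[0][:6]:
    u=((a+.5)/3+239.5,(b+.5)/3+189.5);p=onz(C,u,.11)[0];print(u,p,1000*np.linalg.norm(onz(C,(u[0]+r/3,u[1]),.11)[0]-p))
goto([.5165,-.056,.056],down(.137))
E
```

```text
[ 0.5145 -0.0556  0.1584] [ 0.2185 -3.126   0.0006]
exp rim [[320.8608 267.3819]]
(np.float32(320.91666), np.float32(230.91667)) [ 0.492  -0.0593  0.11  ] 16.03801095682211
(np.float32(320.41666), np.float32(276.91666)) [ 0.5232 -0.0554  0.11  ] 27.200687026009753
(np.float32(319.91666), np.float32(233.91667)) [ 0.4941 -0.0597  0.11  ] 17.8210449051249
(np.float32(317.91666), np.float32(276.41666)) [ 0.5231 -0.0571  0.11  ] 27.188139986194972
(np.float32(319.91666), np.float32(273.41666)) [ 0.5208 -0.056   0.11  ] 24.819260040796006
(np.float32(322.91666), np.float32(243.91667)) [ 0.5004 -0.0569  0.11  ] 24.62082269353342
twist [-0.0003 -0.0059 -0.0001] dp after turn [-0.0016  0.001   0.1037] dp before [-0.0022  0.001   0.1037]
```

I've used all ten picture views, so from here on I'll work from numbers only. The column matches the expectation; descend and grip.

apply_moves(
  dp=[
    [-0.001,0,0.02],
    [-0.001,0,0.03],
    [0,0,0.03],
    [0,0,0.0236],
    [0,0,0],
    [0,0,0],
    [0,0,0],
    [0,0,0],
    [0,0,0],
    [0,0,0],
  ],
  twist=[
    [0,-0.003,0],
    [0,-0.003,0],
    [0,0,0],
    [0,0,0],
    [0,0,0],
    [0,0,0],
    [0,0,0],
    [0,0,0],
    [0,0,0],
    [0,0,0],
  ],
  fingers=[0.2,0.2,0.2,0.2,0.2,0.6,0.6,0.6,0.6,0.6],
  newtons=30,
)

```text
time: 17.95
position: [0.52, -0.0563, 0.0595]
tool_rot: [-0.215, 3.127, 0.001]
ft_force: [0.5, -1.0, 4.5]
grip_width: 0.529
grip_force: 30.0
```

apply_moves(
  dp=[
    [0,0,-0.01],
    [0,0,-0.03],
    [0,0,-0.045],
    [0,0,-0.045],
    [0,0,-0.04],
    [0,0,0],
    [0,0,0],
  ],
  twist=[
    [0,0,0],
    [0,0,0],
    [0,0,0],
    [0,0,0],
    [0,0,0],
    [0,0,0],
    [0,0,0],
  ],
  fingers=[0.6,0.6,0.6,0.6,0.6,0.6,0.6],
)

```text
time: 18.65
position: [0.5183, -0.0562, 0.229]
tool_rot: [-0.215, 3.128, 0.001]
ft_force: [-0.8, 0.7, -3.4]
grip_width: 0.528
grip_force: 30.0
```

```bash
python3 - <<'E'
from h import *
st=ctrl.get_state();im=get_image('wrist')[:,:,::-1];cv2.imwrite('pics/w10.png',im)
print(st['position'],st['tool_rot'],st['ft_force'])
C=cam('wrist',st);Rm=R.from_rotvec(st['tool_rot']);print('exp lower edge',proj(C,st['position']+Rm.apply([[.023,0,.041],[.025,0,.041]])))
print('now');print(im[222:312:2,322].tolist())
w=cv2.imread('pics/w4.png');print('w4');print([w[int((r-150)*2.4),int(122*2.4)].tolist() for r in range(222,312,2)])
u=np.array([-np.sin(.611)*np.cos(.137),-np.sin(.611)*np.sin(.137),np.cos(.611)])
B=down(.137,.611);p=np.array([.6835,-.0018,.08])+.156*u-B.apply([.002,0,0]);goto(p,B)
E
```

```text
[ 0.5183 -0.0562  0.229 ] [-0.2149  3.1281  0.0015] [-0.7772  0.7283 -3.3724]
exp lower edge [[321.7176 233.3866]
 [321.7099 230.2345]]
now
[[96, 113, 122], [97, 115, 123], [96, 114, 122], [91, 108, 117], [65, 82, 99], [66, 82, 106], [76, 94, 120], [63, 80, 102], [59, 76, 96], [60, 77, 96], [57, 74, 92], [59, 75, 95], [61, 76, 96], [60, 75, 93], [57, 74, 95], [60, 76, 96], [62, 75, 95], [61, 76, 94], [58, 74, 95], [61, 76, 95], [60, 76, 93], [56, 71, 89], [54, 70, 87], [51, 65, 83], [58, 73, 88], [49, 64, 79], [54, 69, 87], [56, 69, 86], [52, 65, 83], [52, 67, 85], [50, 64, 81], [51, 69, 91], [52, 68, 84], [51, 66, 86], [52, 69, 89], [55, 70, 86], [57, 71, 89], [54, 70, 87], [57, 72, 89], [60, 76, 96], [75, 94, 115], [77, 99, 122], [87, 108, 133], [100, 125, 155], [102, 124, 152]]
w4
[[104, 121, 130], [104, 121, 129], [104, 121, 129], [100, 120, 127], [97, 115, 124], [72, 89, 105], [66, 84, 108], [80, 102, 132], [76, 96, 123], [64, 80, 101], [65, 81, 101], [63, 80, 100], [64, 80, 100], [63, 80, 99], [61, 78, 98], [62, 79, 99], [62, 78, 98], [63, 79, 99], [63, 78, 99], [59, 76, 96], [62, 78, 99], [63, 79, 99], [63, 78, 99], [58, 73, 93], [56, 72, 91], [54, 69, 89], [57, 73, 91], [56, 70, 90], [55, 71, 90], [54, 70, 89], [56, 73, 90], [56, 71, 90], [55, 70, 89], [55, 72, 93], [56, 71, 91], [51, 65, 86], [58, 75, 96], [60, 75, 93], [57, 73, 90], [59, 73, 92], [54, 70, 89], [61, 77, 96], [72, 90, 112], [84, 103, 127], [85, 105, 130]]
twist [ 0.0008 -0.6077  0.    ] dp after turn [-0.0583  0.0311  0.0634] dp before [-0.0841  0.0311  0.0188]
```

apply_moves(
  dp=[
    [-0.028,0.0103,0],
    [-0.028,0.0104,0],
    [-0.028,0.0104,0],
    [0,0,0],
    [0,0,0],
    [0,0,0],
    [0,0,0],
    [0,0,0],
    [0,0,0],
    [0,0,0],
  ],
  twist=[
    [0,0,0],
    [0,0,0],
    [0,0,0],
    [0,-0.1215,0],
    [0,-0.1215,0],
    [0,-0.1215,0],
    [0,-0.1215,0],
    [0,-0.1217,0],
    [0,0,0],
    [0,0,0],
  ],
  fingers=[0.6,0.6,0.6,0.6,0.6,0.6,0.6,0.6,0.6,0.6],
)

```text
time: 19.7
position: [0.596, -0.014, 0.2269]
tool_rot: [-0.174, 2.529, 0.055]
ft_force: [1.1, 0.2, -1.3]
grip_width: 0.526
grip_force: 30.0
```

```bash
python3 - <<'E'
from h import *
st=ctrl.get_state();print(st['position'],st['ft_force'])
u=np.array([-np.sin(.611)*np.cos(.137),-np.sin(.611)*np.sin(.137),np.cos(.611)])
B=down(.137,.611);p=np.array([.6835,-.0018,.08])+.1595*u-B.apply([.002,0,0]);goto(p,B)
# compare with seated pose of the wide trial
print('wide-seated TCP vs model',B.inv().apply(np.array([.6609,-.0046,.1147])-(np.array([.6835,-.0018,.08])+.041*u-B.apply([.002,0,0]))))
E
```

```text
[ 0.596  -0.014   0.2269] [ 1.0852  0.2471 -1.2551]
twist [ 0.0007 -0.0033 -0.0002] dp after turn [0.0099 0.0001 0.0115] dp before [0.0099 0.0001 0.0116]
wide-seated TCP vs model [ 0.0007  0.0003 -0.0005]
```

apply_moves(
  dp=[
    [0.005,0,0.0055],
    [0.005,0,0.006],
    [0,0,0.01],
    [0,0,0.008],
    [0,0,0.006],
    [0,0,0.004],
    [0,0,0.002],
    [0,0,0.002],
    [0,0,0],
  ],
  twist=[
    [0,0,0],
    [0,0,0],
    [0,0,0],
    [0,0,0],
    [0,0,0],
    [0,0,0],
    [0,0,0],
    [0,0,0],
    [0,0,0],
  ],
  fingers=[0.6,0.6,0.6,0.6,0.6,0.6,0.6,0.6,0.6],
)

```text
time: 20.6
position: [0.614, -0.0117, 0.1873]
tool_rot: [-0.173, 2.524, 0.055]
ft_force: [-0.6, 0.7, -1.9]
grip_width: 0.528
grip_force: 30.0
```

apply_moves(
  dp=[
    [0,0,0.0015],
    [0,0,0.0015],
    [0,0,0],
  ],
  twist=[
    [0,0,0],
    [0,0,0],
    [0,0,0],
  ],
  fingers=[0.6,0.6,0.6],
)

```text
time: 20.9
position: [0.6156, -0.0115, 0.1849]
tool_rot: [-0.173, 2.524, 0.055]
ft_force: [0.2, 0.3, -2.3]
grip_width: 0.531
grip_force: 30.0
```

apply_moves(
  dp=[
    [0,0,0.0015],
    [0,0,0.001],
    [0,0,0],
  ],
  twist=[
    [0,0,0],
    [0,0,0],
    [0,0,0],
  ],
  fingers=[0.6,0.6,0.6],
)

```text
time: 21.2
position: [0.617, -0.0113, 0.1827]
tool_rot: [-0.173, 2.524, 0.055]
ft_force: [0.7, -0.0, -1.4]
grip_width: 0.529
grip_force: 30.0
```

apply_moves(
  dp=[
    [0,0,0.001],
    [0,0,0],
  ],
  twist=[
    [0,0,0],
    [0,0,0],
  ],
  fingers=[0.6,0.6],
)

```text
time: 21.4
position: [0.6174, -0.0113, 0.1818]
tool_rot: [-0.173, 2.524, 0.055]
ft_force: [-0.6, -0.5, -2.0]
grip_width: 0.534
grip_force: 30.0
```

apply_moves(
  dp=[
    [0,0,0.001],
    [0,0,0.0005],
    [0,0,0],
  ],
  twist=[
    [0,0,0],
    [0,0,0],
    [0,0,0],
  ],
  fingers=[0.6,0.6,0.6],
)

```text
time: 21.7
position: [0.6181, -0.0114, 0.1804]
tool_rot: [-0.173, 2.525, 0.055]
ft_force: [-3.8, -1.1, -1.1]
grip_width: 0.531
grip_force: 30.0
```

apply_moves(
  dp=[
    [0,0,0.001],
    [0,0,0],
  ],
  twist=[
    [0,0,0],
    [0,0,0],
  ],
  fingers=[0.6,0.6],
)

```text
time: 21.9
position: [0.6185, -0.0114, 0.1801]
tool_rot: [-0.173, 2.525, 0.055]
ft_force: [-9.7, -1.6, 3.8]
grip_width: 0.53
grip_force: 30.0
```

It stops at the tip (s ≈ 75 mm, about 11 N), so this is the tight sleeve. Hold, then withdraw.

apply_moves(
  dp=[
    [0,0,0],
    [0,0,0],
    [0,0,0],
    [0,0,0],
  ],
  twist=[
    [0,0,0],
    [0,0,0],
    [0,0,0],
    [0,0,0],
  ],
  fingers=[0.6,0.6,0.6,0.6],
)

```text
time: 22.3
position: [0.6185, -0.0114, 0.1801]
tool_rot: [-0.173, 2.525, 0.056]
ft_force: [-8.3, -1.4, 4.2]
grip_width: 0.53
grip_force: 30.0
```

apply_moves(
  dp=[
    [0,0,-0.005],
    [0,0,-0.02],
    [0,0,-0.03],
    [0,0,-0.02],
    [0,0,0],
    [0,0,0],
    [0,0,0],
    [0,0,0],
    [0,0,0],
    [0,0,0],
  ],
  twist=[
    [0,0,0],
    [0,0,0],
    [0,0,0],
    [0,0,0],
    [0,0.1225,0],
    [0,0.1225,0],
    [0,0.1225,0],
    [0,0.1225,0],
    [0,0.1225,0],
    [0,0,0],
  ],
  fingers=[0.6,0.6,0.6,0.6,0.6,0.6,0.6,0.6,0.6,0.6],
)

```text
time: 23.3
position: [0.5796, -0.0149, 0.239]
tool_rot: [0.219, -3.132, 0.003]
ft_force: [0.6, -0.2, -3.1]
grip_width: 0.527
grip_force: 30.0
```

```bash
python3 - <<'E'
from h import *
T=cam('top');st=ctrl.get_state();print(st['position'],st['joint_positions'])
im=cv2.imread('pics/w3.png');A=dict(position=np.array([.5451,.0735,.1596]),tool_rot=np.array([-.2245,3.1323,.0053]))
print('crate inner(right,+? ) wall from w1/w3',onz(cam('wrist',np.load('w1.npy',allow_pickle=True).item()),[(537,130),(508,294),(609,206)],.05))
print('tumbler rim w1',onz(cam('wrist',np.load('w1.npy',allow_pickle=True).item()),[(609,206)],.081))
goto([.535,.35,.24],down(.137))
E
```

```text
[ 0.5796 -0.0149  0.239 ] [-0.3548  0.1668  0.378   1.6196 -0.0605  1.3691  1.7413]
crate inner(right,+? ) wall from w1/w3 [[0.3809 0.2418 0.05  ]
 [0.5943 0.2709 0.05  ]
 [0.4574 0.3618 0.05  ]]
tumbler rim w1 [[0.4544 0.3351 0.081 ]]
twist [-0.0017 -0.0022  0.0028] dp after turn [-0.0057  0.3676 -0.001 ] dp before [-0.0067  0.3676 -0.0016]
```

apply_moves(
  dp=[
    [-0.0025,0.0434,0],
    [-0.0025,0.0434,0],
    [-0.0025,0.0434,0],
    [-0.0025,0.0434,0],
    [-0.0025,0.0434,0],
    [-0.0025,0.0434,0],
    [-0.0025,0.0434,0],
    [-0.0025,0.0434,0],
    [-0.002,0.0434,0],
    [0,0,0],
  ],
  twist=[
    [0,0,0],
    [0,0,0],
    [0,0,0],
    [0,0,0],
    [0,0,0],
    [0,0,0],
    [0,0,0],
    [0,0,0],
    [0,0,0],
    [0,0,0],
  ],
  fingers=[0.6,0.6,0.6,0.6,0.6,0.6,0.6,0.6,0.6,0.6],
)

```text
time: 24.3
position: [0.5405, 0.3825, 0.2415]
tool_rot: [-0.233, 3.132, 0.013]
ft_force: [-0.2, 1.1, -2.8]
grip_width: 0.529
grip_force: 30.0
```

```bash
python3 - <<'E'
from h import *
st=ctrl.get_state();im=get_image('wrist')[:,:,::-1];cv2.imwrite('pics/w11.png',im)
print(st['position'],st['tool_rot']);C=cam('wrist',st)
goto([.548,.375,.06],down(.137))
# predicted crate wall near x-centre: find wall edges along row of image at z=.05 for crate x about .44
c=np.array([.483,.362]);th=.081;M=np.array([[np.cos(th),-np.sin(th)],[np.sin(th),np.cos(th)]])
for dx in(-.12,.12):
  for dy in(-.09,.09): print((dx,dy),proj(C,np.r_[c+M@[dx,dy],.05]))
for r in (160,200): # gradient peaks along row
    g=cv2.GaussianBlur(cv2.cvtColor(im,cv2.COLOR_BGR2GRAY),(3,3),0)[r].astype(int);d=g[2:]-g[:-2]
    print(r,[(i+1,d[i]) for i in range(1,637) if abs(d[i])>18 and abs(d[i])>=max(abs(d[i-1]),abs(d[i+1]))])
E
```

```text
[0.5405 0.3825 0.2415] [-0.2327  3.1317  0.0127]
twist [0.0041 0.0023 0.0073] dp after turn [-0.0052 -0.0037  0.1816] dp before [-0.0048 -0.0045  0.1816]
(-0.12, -0.09) [[214.0637   7.8715]]
(-0.12, 0.09) [[416.2848  23.7576]]
(0.12, -0.09) [[220.2272 261.5905]]
(0.12, 0.09) [[384.3883 271.1756]]
160 [(84, np.int64(-19)), (151, np.int64(-33)), (156, np.int64(20)), (176, np.int64(22)), (232, np.int64(-51)), (235, np.int64(19)), (240, np.int64(44)), (381, np.int64(-34)), (391, np.int64(-22)), (399, np.int64(57)), (530, np.int64(-25)), (552, np.int64(-35)), (579, np.int64(25))]
200 [(114, np.int64(-21)), (145, np.int64(-32)), (150, np.int64(19)), (210, np.int64(21)), (233, np.int64(-50)), (241, np.int64(39)), (242, np.int64(39)), (378, np.int64(-31)), (388, np.int64(-26)), (396, np.int64(49)), (547, np.int64(-50)), (572, np.int64(25))]
```

The wall edges agree with the crate model to within about 3 mm. Descend.

apply_moves(
  dp=[
    [-0.002,-0.002,0.02],
    [-0.003,-0.0025,0.035],
    [0,0,0.04],
    [0,0,0.035],
    [0,0,0.025],
    [0,0,0.015],
    [0,0,0.009],
    [0,0,0],
    [0,0,0],
  ],
  twist=[
    [0.004,0.002,0],
    [0,0,0.007],
    [0,0,0],
    [0,0,0],
    [0,0,0],
    [0,0,0],
    [0,0,0],
    [0,0,0],
    [0,0,0],
  ],
  fingers=[0.6,0.6,0.6,0.6,0.6,0.6,0.6,0.6,0.6],
)

```text
time: 25.25
position: [0.5511, 0.369, 0.0641]
tool_rot: [-0.204, 3.134, -0.004]
ft_force: [-0.1, 0.4, -1.2]
grip_width: 0.529
grip_force: 30.0
```

apply_moves(
  dp=[
    [0,0,0.002],
    [0,0,0.002],
    [0,0,0.002],
    [0,0,0],
  ],
  twist=[
    [0,0,0],
    [0,0,0],
    [0,0,0],
    [0,0,0],
  ],
  fingers=[0.6,0.6,0.6,0.6],
)

```text
time: 25.65
position: [0.5499, 0.3686, 0.0562]
tool_rot: [0.204, -3.133, 0.006]
ft_force: [0.9, 0.5, -2.7]
grip_width: 0.531
grip_force: 30.0
```

apply_moves(
  dp=[
    [0,0,0.0015],
    [0,0,0.0015],
    [0,0,0.001],
    [0,0,0],
  ],
  twist=[
    [0,0,0],
    [0,0,0],
    [0,0,0],
    [0,0,0],
  ],
  fingers=[0.6,0.6,0.6,0.6],
)

```text
time: 26.05
position: [0.5499, 0.3685, 0.0522]
tool_rot: [0.204, -3.133, 0.006]
ft_force: [-0.5, 0.5, -2.6]
grip_width: 0.527
grip_force: 30.0
```

apply_moves(
  dp=[
    [0,0,0.001],
    [0,0,0],
  ],
  twist=[
    [0,0,0],
    [0,0,0],
  ],
  fingers=[0.6,0.6],
)

```text
time: 26.25
position: [0.55, 0.3685, 0.0513]
tool_rot: [0.204, -3.133, 0.006]
ft_force: [0.2, 0.4, -2.2]
grip_width: 0.529
grip_force: 30.0
```

apply_moves(
  dp=[
    [0,0,0.001],
    [0,0,0.0005],
    [0,0,0],
  ],
  twist=[
    [0,0,0],
    [0,0,0],
    [0,0,0],
  ],
  fingers=[0.6,0.6,0.6],
)

```text
time: 26.55
position: [0.5502, 0.3686, 0.0507]
tool_rot: [0.204, -3.134, 0.006]
ft_force: [-1.2, -1.3, 3.7]
grip_width: 0.526
grip_force: 30.0
```

On the crate floor. Release and retreat.

apply_moves(
  dp=[
    [0,0,0],
    [0,0,0],
    [0,0,0],
    [0,0,-0.02],
    [0,0,-0.03],
    [0,0,-0.04],
    [0,0,-0.05],
    [0,0,-0.05],
    [0,0,0],
    [0,0,0],
  ],
  twist=[
    [0,0,0],
    [0,0,0],
    [0,0,0],
    [0,0,0],
    [0,0,0],
    [0,0,0],
    [0,0,0],
    [0,0,0],
    [0,0,0],
    [0,0,0],
  ],
  fingers=[0.4,0.2,0.2,0.2,0.2,0.2,0.2,0.2,0.2,0.2],
)

```text
time: 27.55
position: [0.5512, 0.3699, 0.2419]
tool_rot: [-0.204, 3.133, -0.003]
ft_force: [0.7, 0.5, -1.1]
grip_width: 0.8
grip_force: 0.0
```

```bash
python3 - <<'E'
from h import *
st=ctrl.get_state();print(st['position'],st['ft_force'],st['grip_width'])
im=get_image('wrist')[:,:,::-1];C=cam('wrist',st)
def hough(im,k,x0,x1,y0,y1,r0,r1,C,z):
    g=cv2.resize(cv2.cvtColor(im[y0:y1,x0:x1],cv2.COLOR_BGR2GRAY),None,fx=k,fy=k,interpolation=cv2.INTER_CUBIC)
    o=cv2.HoughCircles(g,cv2.HOUGH_GRADIENT,1.5,8,param1=60,param2=15,minRadius=r0*k,maxRadius=r1*k)
    for a,b,r in ([] if o is None else o[0][:4]):
        u=((a+.5)/k-.5+x0,(b+.5)/k-.5+y0);p=onz(C,u,z)[0];print(u,p,'R',1000*np.linalg.norm(onz(C,(u[0]+r/k,u[1]),z)[0]-p))
print('tight rim, want',proj(C,[.55,.3686,.101]));hough(im,3,250,400,170,310,10,32,C,.101)
T=cam('top');t=get_image('top')[:,:,::-1];u=proj(T,[.4245,-.3628,.113])[0].astype(int);print('wide rim, want',u);hough(t,5,u[0]-20,u[0]+20,u[1]-20,u[1]+20,5,13,T,.113)
# bystander shift: match patches between first and present top views
t0=cv2.imread('pics/top0.png')
for n,(x,y) in dict(jar=(270,252),finial=(328,265),post=(384,273),tumbler=(480,238),rtumbler=(192,265),bowl=(252,157),tool=(405,175)).items():
    q=cv2.matchTemplate(t[y-28:y+28,x-28:x+28],t0[y-16:y+16,x-16:x+16],cv2.TM_CCOEFF_NORMED);_,m,_,l=cv2.minMaxLoc(q);print(n,round(m,2),l[0]-12,l[1]-12)
E
```

```text
[0.5512 0.3699 0.2419] [ 0.7055  0.5386 -1.0796] 0.7995330990190503
tight rim, want [[321.1863 224.6749]]
(np.float32(321.41666), np.float32(221.41667)) [0.547  0.3684 0.101 ] R 10.363436770667846
(np.float32(321.41666), np.float32(201.41667)) [0.5288 0.3661 0.101 ] R 17.706117899735002
(np.float32(312.91666), np.float32(220.41667)) [0.547  0.3607 0.101 ] R 28.54114603837368
(np.float32(319.41666), np.float32(204.41667)) [0.5317 0.3647 0.101 ] R 20.637807650431654
wide rim, want [487 284]
(np.float64(488.04999923706055), np.float64(285.3500003814697)) [ 0.4234 -0.3645  0.113 ] R 15.15219794641832
(np.float64(476.94999980926514), np.float64(286.8500003814697)) [ 0.4194 -0.3391  0.113 ] R 20.96278557063849
(np.float64(486.54999923706055), np.float64(286.54999923706055)) [ 0.4206 -0.361   0.113 ] R 18.496703443197845
(np.float64(484.1499996185303), np.float64(282.6499996185303)) [ 0.4294 -0.3557  0.113 ] R 25.424180773417127
jar 0.8 0 0
finial 0.99 0 0
post 1.0 0 0
tumbler 1.0 0 0
rtumbler 0.99 0 0
bowl 0.99 0 0
tool 0.98 0 0
```

Both bores match what the trials found (R 10.4 mm tight in the crate, R 15.2 mm wide on the board). Both rims sit at standing height and no bystander has moved. Handing in.

```bash
python3 -c "
from bench import ctrl
print(ctrl.close_job())"
```

```text
the job is handed in; nothing more can be done
None
```

I tried both sleeves on the pin: the wide one slid down to the flange and stands on the ware board, the tight one stopped at the tip and stands in the reject crate; nothing else had moved, and I handed the job in (no verdict shown).

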